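Level the label printer's shelf and hold it level

TASK

Stand the yellow spirit level, vial up, in the slot between the aluminium rails on the wooden printer shelf, push it fully home on the board and let go of it. Then grip the blue knob of the levelling foot, press it down well past its first give (about half of its own spring travel) so that the shelf sits on its foot, and turn it until the bubble rests between the two black lines. Finish while still gripping the knob and keeping it pressed, with the bubble centred; leave the other things on the desk where they are.

Things in the scene. Friction and masses are not known exactly. Their poses are not given: they have to be found in the camera images.
- level_center (a point): centre of the loose spirit level, a yellow slab with black ends, 120 long (its x axis) x 20 thick (its y axis) x 60 mm tall (its z axis, up), 0.2 kg; it starts standing on its long narrow edge on the desk, vial on top. The centre is 30 mm above its underside. Either end may point either way in the slot.
- vial_mid (a point): middle of the vial on the level's top edge, 32 mm above its centre; axes as level_center. The vial is a green strip 70 x 12 mm along the level with two black cross lines whose inner edges are 11.75 mm either side of the middle.
- bubble_mid (a point): middle of the bubble, a pale oval 16 mm long in the vial. It moves along the level's x axis, up to 24 mm either way, towards the higher end, about 1 mm for every milliradian of slope, and needs about 2 s to settle.
- slot_floor (a point): centre of the slot's floor on the wooden board's top, 53 mm above the desk when level. y axis along slot and shelf, from the knob's end to the printer's end; x across; z up, square to the board. Slot 23 mm wide, 136 mm long; aluminium rails 14 mm high with flared lips to 23 mm, 34 mm apart at the top, end stops 12 mm high. White label printer (105 x 62 x 45 mm) fixed 117 mm along +y.
- shelf (a joint): slope of the board (130 x 340 x 15 mm), rad, 0 level, positive with the knob's end up. It rocks on a pivot 105 mm along +y from the slot's centre, 18 mm below the board's top. Springs hold the knob's end up at 0.035 when nobody presses; 4 to 5 N down on the knob lowers it (up to 13 mm) until the foot stands on the base plate.
- knob_grip (a point): on the axis of the blue round knob, 40 mm across, 38 mm tall, white pointer on top: 14 mm below the knob's top and, unpressed, 36 mm above the board. The axis is square to the board, 145 mm along -y from the slot's centre.
- foot_press (a joint): how far the knob is pressed into the board against its own spring, m: 0 released, 0.010 fully in; it starts to give at about 6 N, once the foot stands on the base, and takes 0.7 N more per mm (13 N fully in).
- foot_knob (a joint): turn of the knob, rad, growing clockwise from above, stops at -1.7 and 1.7; resists with 0.1 N m. Clockwise drives the foot out and, while pressed, raises the knob's end: 3 mm of foot, about 12 mm of bubble travel per rad. It starts 0.4 to 1.3 rad too far anticlockwise; find the right value with the bubble.
- mug: white ceramic mug, 80 mm across, 95 mm tall; origin at the centre of its underside; leave it where it is
- sanitiser: clear bottle with blue cap and green label, 60 mm across, 150 mm tall; origin at the centre of its underside; leave it where it is
- stapler: black and green stapler, 130 x 34 x 43 mm; origin at the centre of its underside; leave it where it is
- note_block: yellow block of sticky notes, 76 x 76 x 30 mm; origin at the centre of its underside; leave it where it is
- mouse: white computer mouse, 100 x 60 x 30 mm; origin at the centre of its underside; leave it where it is
- dental_cast: white plaster dental cast, 60 x 66 x 31 mm; origin at the centre of its underside; leave it where it is
- level: the spirit level itself (see level_center); origin at the centre of its underside
Things that resemble listed ones, but are neither listed nor needed, are in the scene too. Leave any red look-alike of the level alone.

How it is judged:
On the way, in this order (a step that is already met when the one before it is completed fails the run):
1. the level stands fully home in the slot and has been let go (x of level_center in the frame of slot_floor between -0.003 and 0.003 m and y of level_center in the frame of slot_floor between -0.01 and 0.01 m and z of level_center in the frame of slot_floor between 0.027 and 0.0325 m and angle between the x axis of level_center and the y axis of slot_floor, either way round below 0.03 rad and angle between the z axis of level_center and the z axis of slot_floor, either way round below 0.04 rad and contact force between the fingers and level below 0.1 N), for 0.3 s.
2. the knob is gripped and pressed in by more than 3 mm (value of joint foot_press above 0.003 m and contact force between the fingers and foot_knob above 2 N), for 0.2 s.
At the end, for the whole second after the job is handed in: the level still stands home in the slot (centre within 3 mm across, 10 mm along, and down on the board within 3 mm), nothing gripping it; the fingers still hold the knob, pressed in by more than 3 mm of its 10 mm and not turning; the bubble is within 4 mm of the middle of the vial, between the lines (all of step 1 and all of step 2 and x of bubble_mid in the frame of vial_mid between -0.004 and 0.004 m and velocity of joint foot_knob between -0.1 and 0.1 rad/s); the arm keeps its last pose, push and grip.
It fails at once if a bystander on the desk was shifted by more than 30 mm (distance of any of mug, sanitiser, stapler, note_block, mouse, dental_cast from where it was at the start of the episode above 0.03 m).
It also fails if it takes over 61 s, if anything falls off the work surface, if the arm or the gripper's body presses on something with over 40 N, if the wrist force passes 120 N, or if a joint passes its speed limit or range.

ROBOT

A 6-joint arm with a two-finger parallel gripper is mounted at the origin on the work surface. World frame = base frame: x ahead of the robot, y to its left, z up, the work surface at z = 0. Lengths are in m, angles in rad, forces in N, time in s.
With the tool pointing down it reaches from about 0.275 to 0.85 m from the base axis. Payload 19 kg.
Tool frame: the origin (TCP) lies midway between the tips of the shut fingers; the grasp point (between the pads) lies tcp_to_grasp behind it (tcp_to_grasp is the distance from the TCP to the grasp point, in m); y points along the fingers, x is the direction in which the jaws open and shut, and the axes are right-handed (so a half turn about y gives the same grasp; the last joint's range is limited). The gripper opens to 85 mm and grips with 20 to 120 N. Pads are 22 mm wide; open, the fingers measure 114 mm over their backs; the gripper's body (76 mm by 85 mm) begins 54 mm behind the grasp point. The pads swing forward as they close: fully open they stand 13 mm farther back than shut.
Start: joints at [-1.424, 0.15, 1.437, -0, 1.554, -0.134], TCP at [0.159, -0.552, 0.231] pointing down, gripper open.
Joint ranges: [-2.8, 2.8], [-0.68, 2.1], [0.12, 2.68], [-1.39, 4.53], [0.16, 2.79], [-2.81, 2.81]. Speed limits (rad/s): [1.89, 1.89, 2.22, 3.01, 3.01, 3.01].

INTERFACE

Orientations are given as a unit quaternion [x, y, z, w].
In Python, from rig import * gives the robot as it stands.
- The arm moves only by the tool send_rows, never from a script. Its argument "moves" is a list of rows, each a list of 3 entries, a list of its own where there are three numbers: the shift along the tool's x, y, z normalised to -1 to 1, where 1 is 30 cm, then the turn, a rotation vector about the tool's x, y, z normalised to -1 to 1, where 1 is 45 degrees, then the opening, from 0 (shut) to 1 (fully open). A call has 1 to 5 rows; each row is the pose to reach, as a shift and turn from the pose measured when the call began, along the tool's axes at that moment; what a row does not reach only later rows make up. A row lasts 1/12 s, in which the tool goes at most 41.7 mm and 7.16 degrees, less where a joint would pass 70% of its speed; a pose out of reach is approached as far as the arm can. A call with a number of a shift or a turn outside -1 to 1 is refused whole. A call with a gripper value outside its range is refused whole. The fingers move at their own pace and stop on an object; "force" is the grip in N (left out, the last holds). Time passes only in rows, so rows that repeat a pose let the fingers close. It gives the time, the measured TCP pose, the force and the opening at its end, in the units of the state.
- sense(): the state, without advancing time (a new reading comes with each control period).
- get_image(name): name is "side" or "top" or "wrist"; returns a dict with "pixels" (400x640x3 uint8, blue, green, red), "K" (3x3 intrinsics, pixels), "rvec" (rotation vector, rad) and "tvec" (3), from world to camera coordinates, as OpenCV has them; the wrist camera has in their place "T_tool_cam" (4x4, takes a point from camera to tool coordinates, whose origin is the TCP and whose axes are the tool frame's). Camera axes: x right, y down, z forward; pixel columns grow to the right and rows downward; lengths in m; the calibration is good to about 2 mm. A picture is of the moment at which its call begins: read the wrist's pose just before it. There is no depth.
- close_job(): hands the job in, once; it reports no verdict.
The state is a dict: "time_s": time; "q": joint angles; "joint_velocities": joint speeds; "joint_efforts": joint torques, N m; "eef_pos": TCP position; "ee_rot": TCP orientation; "force": force on the tool from outside, world axes, zero at the start; "torque": the same for the moment, N m; "finger_gap": finger opening in m.
Only numpy, scipy, OpenCV 4.12 (cv2) and the standard library are available. Lean on these libraries where they do the work, as an engineer would, in place of code of your own. Each camera call takes 0.05 s, during which the arm holds its last target. There are 200 camera calls.

## Working session

There is one attempt and no reset: what is moved stays moved. The work goes in short steps, Python scripts to look and compute and a tool call to move; the robot and the scene stay as the last step left them, time stands still between calls to the robot, and variables do not carry over. Pictures are saved under pics/ and viewed, about 8 in all and at most 12, crops included, and the job is handed in when it is done.

Besides the shell and the picture viewer there is one more tool, called after ">>>" by a JSON object that holds its "api" and its "payload", one argument or row to a line. send_rows: Moves the arm, as the interface text tells. Scaled input: -1 to 1 covers 30 cm each way for a shift and 45 degrees each way for a turn. Its arguments: {"type":"object","properties":{"moves":{"type":"array","items":{"type":"array"}},"force":{"type":"number"}},"required":["moves"]}

```bash
ls; mkdir -p pics; python3 - <<'E'
from rig import *
import cv2,numpy as np
s=sense();print(s)
for n in ["top","side","wrist"]:
    im=get_image(n);cv2.imwrite(f"pics/{n}0.png",im["pixels"]);np.savez(f"pics/{n}0.npz",**im)
    print(n,im["K"].tolist(),[im[k].tolist() if hasattr(im[k],'tolist') else im[k] for k in im if k not in("pixels","K")])
E
```

```text
pics
{'time_s': 0.0, 'q': array([-1.42401434e+00,  1.50987372e-01,  1.43800782e+00, -4.03876603e-05,
        1.55379449e+00, -1.34019101e-01]), 'joint_velocities': array([-1.46087169e-03, -9.17513637e-04, -2.74451484e-03,  1.84764343e-03,
        8.43119934e-05,  1.02266610e-03]), 'joint_efforts': array([ 8.94488439e-04, -7.13051391e+01, -5.70866489e+01, -8.07740093e-05,
        8.74481775e-03, -1.55908771e-05]), 'eef_pos': array([ 0.15926971, -0.55225338,  0.23068623]), 'ee_rot': array([-0.56476274,  0.42542106, -0.42479868,  0.56533711]), 'force': array([-0.01809537, -0.44045477,  0.3961739 ]), 'torque': array([0.00037173, 0.01774019, 0.00225522]), 'finger_gap': 0.08499502041612267}
top [[442.96438522242534, 0.0, 313.17035879244105], [0.0, 442.96438522242534, 195.2704808279693], [0.0, 0.0, 1.0]] [[2.174871352008382, -2.1254634863687296, 0.1753394296122045], [-0.057586899597397344, 0.591268156576184, 1.155819978956219]]
side [[499.9789794802052, 0.0, 323.7440238661482], [0.0, 499.9789794802052, 207.46842753413193], [0.0, 0.0, 1.0]] [[0.501969298965393, -2.6882464579069953, 1.1894648906747771], [0.5236501631039034, 0.22362744816025523, 1.3842252900416632]]
wrist [[318.7282714102365, 0.0, 319.86953665805805], [0.0, 318.7282714102365, 203.6659941067456], [0.0, 0.0, 1.0]] [[[0.9999994799480479, -5.056075080363731e-05, 0.0010186006295731995, 7.812965475095801e-05], [-0.0009890293760769517, -0.29177970445527357, 0.9564850369393579, -0.14176895241523108], [0.0002488463890546913, -0.9564855469433932, -0.2917796027207367, 0.07489036388368546], [0.0, 0.0, 0.0, 1.0]]]
```

View pics/top0.png

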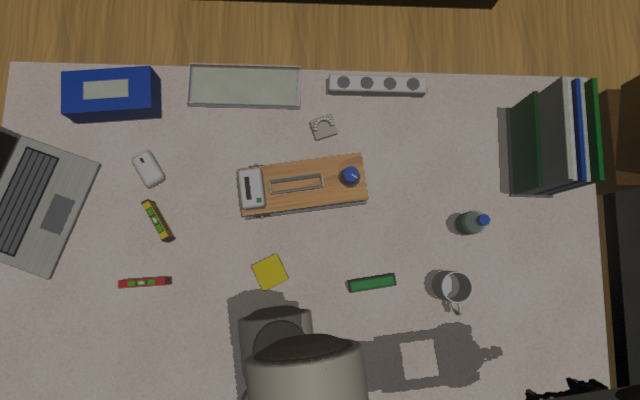

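View pics/side0.png

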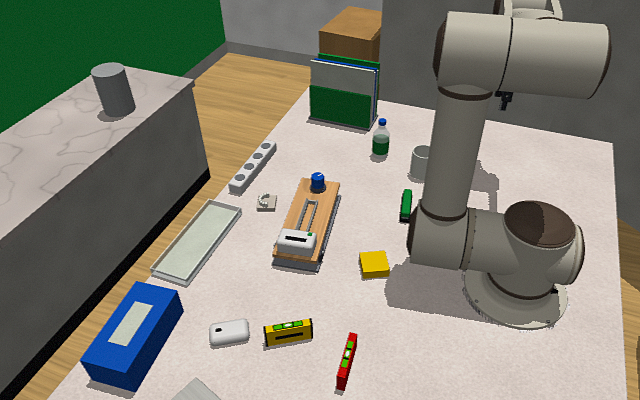

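Top view: the yellow level is at about (157,221), the red look-alike at (145,282), the shelf at (303,185) with its knob at (350,176) and its printer at (251,188). The side view shows the yellow level at (288,332). Next I'll work out coarse positions.

```bash
cat > h.py <<'E'
import numpy as np,cv2
from scipy.spatial.transform import Rotation as R
from scipy.optimize import least_squares
def cam(im,st=None):
    """-> K, R_wc (cam->world), cam pos"""
    if "rvec" in im:
        r=R.from_rotvec(np.array(im["rvec"]).ravel()).as_matrix();t=np.array(im["tvec"]).ravel()
        return np.array(im["K"]),r.T,-r.T@t
    T=np.array(im["T_tool_cam"]);Rt=R.from_quat(st["ee_rot"]).as_matrix()
    return np.array(im["K"]),Rt@T[:3,:3],st["eef_pos"]+Rt@T[:3,3]
def onplane(c,uv,z):
    K,Rw,p=c;uv=np.atleast_2d(np.array(uv,float))
    d=(Rw@np.linalg.inv(K)@np.c_[uv,np.ones(len(uv))].T).T
    return p+d*((z-p[2])/d[:,2])[:,None]
def proj(c,X):
    K,Rw,p=c;x=(K@Rw.T@(np.atleast_2d(X)-p).T).T
    return x[:,:2]/x[:,2:]
def tri(cs,uvs):
    A=[];b=[]
    for (K,Rw,p),uv in zip(cs,uvs):
        d=Rw@np.linalg.inv(K)@np.r_[uv,1];d/=np.linalg.norm(d);M=np.eye(3)-np.outer(d,d);A.append(M);b.append(M@p)
    return np.linalg.lstsq(np.vstack(A),np.hstack(b),rcond=None)[0]
def blob(px,lo,hi,roi):
    x0,y0,x1,y1=roi;m=cv2.inRange(cv2.cvtColor(px,cv2.COLOR_BGR2HSV),np.array(lo),np.array(hi))
    k=np.zeros_like(m);k[y0:y1,x0:x1]=m[y0:y1,x0:x1]
    n,l,s,c=cv2.connectedComponentsWithStats(k);i=1+np.argmax(s[1:,4]);return (l==i),c[i],s[i,4]
def down(yaw):
    """tool y down, tool x (jaw axis) at angle yaw in world xy"""
    x=np.array([np.cos(yaw),np.sin(yaw),0]);y=np.array([0,0,-1.]);return np.c_[x,y,np.cross(x,y)]
def rel(s,pos,Rm):
    """move numbers (normalised shift, turn)"""
    R0=R.from_quat(s["ee_rot"]).as_matrix()
    return np.round(R0.T@(np.array(pos)-s["eef_pos"])/.3,4),np.round(R.from_matrix(R0.T@Rm).as_rotvec()/(np.pi/4),4)
E
python3 - <<'E'
from h import *
top=dict(np.load("pics/top0.npz"));side=dict(np.load("pics/side0.npz"));ct=cam(top);cs=cam(side)
print("cams",ct[2],cs[2])
for n,u in dict(level=(157,221),red=(145,282)).items(): print(n,onplane(ct,u,.06))
g=lambda uv,z:onplane(ct,uv,z)
print("mouse",g((148,169),.02),"note",g((270,272),.03),"cast",g((323,127),.03),'printer',g((251,188),.1))
m,c,a=blob(top["pixels"],(100,120,60),(130,255,255),(325,150,375,200));ms,c2,a2=blob(side["pixels"],(100,120,60),(130,255,255),(300,160,335,200))
print("knob",c,a,c2,a2,tri([ct,cs],[c,c2]))
# board corners in top
print("board corners",g([(242,217),(367,206),(363,154),(250,163)],.055))
m,c,a=blob(top["pixels"],(18,100,60),(38,255,255),(130,190,185,250));ms,c2,a2=blob(side["pixels"],(18,100,60),(38,255,255),(260,310,318,350))
print("lev",c,a,c2,a2)
s=np.load
h=np.hstack
def up(im,x0,y0,x1,y1,f): return cv2.resize(im[y0:y1,x0:x1],None,fx=f,fy=f,interpolation=cv2.INTER_CUBIC)
a=up(top["pixels"],230,145,380,225,5);b=up(top["pixels"],130,190,190,250,4);c=up(side["pixels"],255,305,325,355,4)
cv=np.zeros((400+240,750,3),np.uint8);cv[:400]=a;cv[400:,:240]=b;cv[400:600,260:540]=c
cv2.imwrite("pics/c0.png",cv[:, :750][:640]) ; cv2.imwrite("pics/c0.png",cv2.resize(cv,(700,597)))
E
```

```text
cams [ 0.41408765 -0.02954244  1.23145961] [0.15805968 1.0027997  1.09986739]
level [[0.5115772  0.36645328 0.06      ]]
red [[0.35312134 0.38562041 0.06      ]]
mouse [[0.65873701 0.4154785  0.02      ]] note [[0.38476059 0.06654245 0.03      ]] cast [[ 0.78914303 -0.06753716  0.03      ]] printer [[0.59921269 0.11771413 0.1       ]]
knob [350.24475524 173.44055944] 143 [317.29714286 180.49714286] 175 [ 0.64193029 -0.14002633  0.0937934 ]
board corners [[ 0.52786634  0.14412134  0.055     ]
 [ 0.56526269 -0.18880003  0.055     ]
 [ 0.70799483 -0.17732639  0.055     ]
 [ 0.67512069  0.1291979   0.055     ]]
lev [156.99638989 219.11552347] 277 [288.20030349 333.15781487] 659
```

View pics/c0.png

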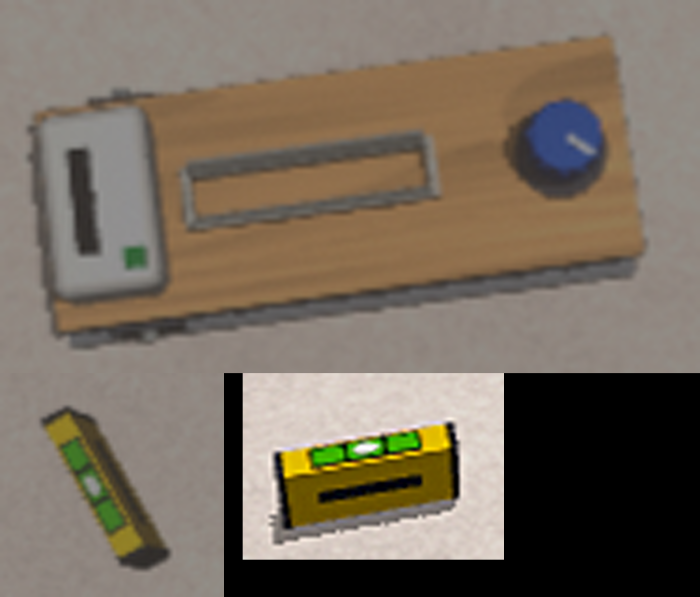

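```bash
python3 - <<'E'
from h import *
import rig
print([n for n in dir(rig) if not n.startswith('_')], getattr(rig,'tcp_to_grasp',None))
top=dict(np.load("pics/top0.npz"));side=dict(np.load("pics/side0.npz"));ct=cam(top);cs=cam(side)
m,c,a=blob(top["pixels"],(45,100,50),(75,255,255),(135,195,180,245));
def all_(px,roi):
    x0,y0,x1,y1=roi;m=cv2.inRange(cv2.cvtColor(px,cv2.COLOR_BGR2HSV),np.array((45,100,50)),np.array((75,255,255)))[y0:y1,x0:x1]
    v,u=np.nonzero(m);return np.c_[u+x0,v+y0].astype(float)
p1=all_(top["pixels"],(135,195,180,245));p2=all_(side["pixels"],(262,312,318,345))
P=onplane(ct,p1,.062);print(len(p1),len(p2),"top vial",P.mean(0)); P2=onplane(cs,p2,.062);print("side vial",P2.mean(0))
for Q in (P,P2):
    u,s,v=np.linalg.svd(Q[:,:2]-Q[:,:2].mean(0));print("yaw",np.degrees(np.arctan2(v[0,1],v[0,0]))%180,s)
# rails grey corners: slot yaw from knob & printer & crop corners (inner)
k=.9333*5
sc=lambda u,v:(230+u/k,145+v/k)
C=onplane(ct,[sc(183,172),sc(434,135),sc(438,195),sc(190,228)],.053+.02);print("rails outer",C,C.mean(0))
s=rig.sense();x=R.from_quat(s["ee_rot"]).as_matrix();print(x)
print(rel(s,(.5,.35,.26),down(np.radians(-61))))
E
```

```text
['Unreachable', 'close_job', 'get_image', 'sense', 'tcp_to_grasp'] 0.0187
90 106 top vial [0.51449446 0.37270483 0.062     ]
side vial [0.5121499 0.3711804 0.062    ]
yaw 32.96975919931978 [0.21970901 0.03429901]
yaw 32.92449838092861 [0.22830524 0.03968295]
rails outer [[ 0.62130916  0.0737246   0.073     ]
 [ 0.64628406 -0.06858545  0.073     ]
 [ 0.61159725 -0.07150423  0.073     ]
 [ 0.58921894  0.06859222  0.073     ]] [6.17102353e-01 5.56787290e-04 7.30000000e-02]
[[ 2.77134071e-01 -1.44760933e-04  9.60831247e-01]
 [-9.60830797e-01  9.37935281e-04  2.77134083e-01]
 [-9.41315714e-04 -9.99999550e-01  1.20843061e-04]]
(array([-2.5752, -0.0946,  1.9248]), array([-0.0003, -0.2869, -0.0012]))
```

>>> {"api": "send_rows", "payload": {
  "moves": [
    [[-0.55,-0.03,0.41],[0,0,0],1],
    [[-0.55,-0.03,0.41],[0,0,0],1],
    [[-0.55,-0.03,0.41],[0,0,0],1],
    [[-0.55,-0.03,0.41],[0,0,0],1],
    [[-0.55,-0.03,0.41],[0,0,0],1]
  ]
}}

```text
time_s: 0.57
eef_pos: [0.2319, -0.3576, 0.2398]
ee_rot: [-0.565, 0.426, -0.425, 0.565]
force: [0.5, -1.3, 0.2]
finger_gap: 0.0851
```

>>> {"api": "send_rows", "payload": {
  "moves": [
    [[-0.55,-0.03,0.41],[0,0,0],1],
    [[-0.55,-0.03,0.41],[0,0,0],1],
    [[-0.55,-0.03,0.41],[0,0,0],1],
    [[-0.55,-0.03,0.41],[0,0,0],1],
    [[-0.55,-0.03,0.41],[0,0,0],1]
  ]
}}

```text
time_s: 0.98
eef_pos: [0.3043, -0.1631, 0.2491]
ee_rot: [-0.564, 0.426, -0.425, 0.565]
force: [1.2, 0.4, 0.3]
finger_gap: 0.0858
```

>>> {"api": "send_rows", "payload": {
  "moves": [
    [[-0.55,-0.03,0.41],[0,0,0],1],
    [[-0.55,-0.03,0.41],[0,0,0],1],
    [[-0.55,-0.03,0.41],[0,0,0],1],
    [[-0.55,-0.03,0.41],[0,0,0],1],
    [[-0.55,-0.03,0.41],[0,0,0],1]
  ]
}}

```text
time_s: 1.4
eef_pos: [0.3717, 0.0164, 0.2579]
ee_rot: [-0.564, 0.425, -0.426, 0.565]
force: [0.2, -0.8, 0.2]
finger_gap: 0.0851
```

>>> {"api": "send_rows", "payload": {
  "moves": [
    [[-0.55,0,0.41],[0,0,0],1],
    [[-0.55,0,0.41],[0,0,0],1],
    [[-0.55,0,0.41],[0,0,0],1],
    [[-0.55,0,0.41],[0,0,0],1],
    [[-0.55,0,0.41],[0,0,0],1]
  ]
}}

```text
time_s: 1.82
eef_pos: [0.4444, 0.2115, 0.2579]
ee_rot: [-0.564, 0.425, -0.425, 0.565]
force: [1.2, -1.5, 0.2]
finger_gap: 0.0852
```

```bash
python3 - <<'E'
from h import *
from rig import *
s=sense();print(s["time_s"],s["eef_pos"],s["q"],rel(s,(.50,.363,.22),down(np.radians(-57))))
E
```

```text
1.8167 [0.44442374 0.21145018 0.2579106 ] [ 2.87216550e-01 -3.24315600e-02  1.57732359e+00  2.79969491e-04
  1.59532669e+00  1.57781333e+00] (array([-0.4342,  0.1269,  0.3176]), array([-1.800e-03, -3.766e-01, -1.000e-04]))
```

>>> {"api": "send_rows", "payload": {
  "moves": [
    [[-0.434,0.127,0.318],[0,-0.376,0],1],
    [[-0.434,0.127,0.318],[0,-0.376,0],1],
    [[-0.434,0.127,0.318],[0,-0.376,0],1],
    [[-0.434,0.127,0.318],[0,-0.376,0],1],
    [[-0.434,0.127,0.318],[0,-0.376,0],1]
  ]
}}

```text
time_s: 2.23
eef_pos: [0.5004, 0.3677, 0.2157]
ee_rot: [0.623, -0.337, 0.336, -0.621]
force: [0.4, -1.0, 0.7]
finger_gap: 0.0855
```

>>> {"api": "send_rows", "payload": {
  "moves": [
    [[0,0,0],[0,0,0],1],
    [[0,0,0],[0,0,0],1],
    [[0,0,0],[0,0,0],1]
  ]
}}

```text
time_s: 2.48
eef_pos: [0.5002, 0.3671, 0.2158]
ee_rot: [0.623, -0.338, 0.336, -0.621]
force: [0.0, -0.3, -0.2]
finger_gap: 0.0855
```

```bash
python3 - <<'E'
from h import *
from rig import *
s=sense();im=get_image("wrist");cv2.imwrite("pics/w1.png",im["pixels"]);np.savez("pics/w1.npz",**im,**{k:s[k] for k in("eef_pos","ee_rot")})
c=cam(im,s);print(s["time_s"],s["eef_pos"],s["q"])
print("pred vial px",proj(c,[.513,.372,.062]))
E
```

```text
2.4833 [0.50022548 0.36713643 0.21582531] [5.08521308e-01 2.52656046e-01 1.34664476e+00 1.01766745e-03
 1.54549149e+00 1.50105091e+00]
pred vial px [[322.62162868 174.00552079]]
```

View pics/w1.png

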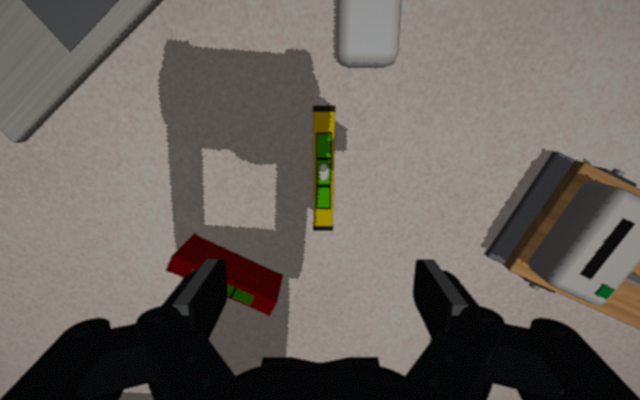

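The wrist view shows the yellow level upright in the image, with its vial at (323,172), its ends at rows 106 and 230, and no red level in the way. I'll refine its pose, then compute the descent.

```bash
python3 - <<'E'
from h import *
from rig import *
im=dict(np.load("pics/w1.npz"));c=cam(im,im)
hsv=cv2.cvtColor(im["pixels"],cv2.COLOR_BGR2HSV)
def pts(lo,hi,x0,y0,x1,y1):
    v,u=np.nonzero(cv2.inRange(hsv,np.array(lo),np.array(hi))[y0:y1,x0:x1]);return np.c_[u+x0,v+y0].astype(float)
for n,lo,hi in(("green",(45,80,40),(80,255,255)),("yellow+green",(18,100,60),(80,255,255))):
    p=pts(lo,hi,305,100,345,236);P=onplane(c,p,.061)[:,:2]
    cen,(w,h),a=cv2.minAreaRect((P*1000).astype(np.float32));u,sv,v=np.linalg.svd(P-P.mean(0));y=np.degrees(np.arctan2(v[0,1],v[0,0]))%180
    print(n,len(p),P.mean(0),"rect",cen,w,h,a,"pca yaw",y)
E
```

```text
green 799 [0.51629925 0.37349746] rect (515.4329833984375, 372.66717529296875) 70.79353332519531 12.14847469329834 32.99259567260742 pca yaw 32.80655304746753
yellow+green 2013 [0.51732955 0.37394684] rect (515.2394409179688, 372.42608642578125) 109.95555114746094 19.892423629760742 32.780479431152344 pca yaw 32.86426186895147
```

```bash
python3 - <<'E'
from h import *
from rig import *
s=sense();print(rel(s,(.5153,.3726,.030),down(np.radians(-57.14))))
E
```

```text
(array([0.0121, 0.6208, 0.0537]), array([ 0.0031,  0.0055, -0.0015]))
```

>>> {"api": "send_rows", "payload": {
  "moves": [
    [[0.012,0.1,0.054],[0.003,0.005,-0.001],0.7],
    [[0.012,0.22,0.054],[0.003,0.005,-0.001],0.7],
    [[0.012,0.35,0.054],[0.003,0.005,-0.001],0.7],
    [[0.012,0.48,0.054],[0.003,0.005,-0.001],0.7],
    [[0.012,0.55,0.054],[0.003,0.005,-0.001],0.7]
  ]
}}

```text
time_s: 2.95
eef_pos: [0.5142, 0.3709, 0.0479]
ee_rot: [0.622, -0.339, 0.338, -0.62]
force: [-0.3, -0.1, -0.3]
finger_gap: 0.0597
```

>>> {"api": "send_rows", "payload": {
  "moves": [
    [[0,0.03,0],[0,0,0],0.7],
    [[0,0.06,0],[0,0,0],0.7],
    [[0,0.06,0],[0,0,0],0.7]
  ]
}}

```text
time_s: 3.2
eef_pos: [0.5142, 0.3702, 0.0297]
ee_rot: [0.622, -0.339, 0.338, -0.62]
force: [0.4, -0.9, -0.2]
finger_gap: 0.0604
```

```bash
python3 - <<'E'
from h import *
from rig import *
s=sense();print(s["finger_gap"],s["force"],s["eef_pos"],rel(s,(.5153,.3726,.030),down(np.radians(-57.14))))
E
```

```text
0.06036965559932511 [ 0.39604597 -0.90090693 -0.23885348] [0.51419173 0.37024478 0.0297427 ] (array([-0.0046, -0.0009,  0.0074]), array([ 0.0041, -0.0021, -0.0006]))
```

>>> {"api": "send_rows", "payload": {
  "moves": [
    [[-0.004,0,0.008],[0.004,-0.002,0],0.3],
    [[-0.004,0,0.008],[0.004,-0.002,0],0.1],
    [[-0.004,0,0.008],[0.004,-0.002,0],0],
    [[-0.004,0,0.008],[0.004,-0.002,0],0],
    [[-0.004,0,0.008],[0.004,-0.002,0],0]
  ],
  "force": 40
}}

```text
time_s: 3.62
eef_pos: [0.5162, 0.373, 0.0313]
ee_rot: [-0.62, 0.338, -0.338, 0.622]
force: [-0.5, -0.3, 5.7]
finger_gap: 0.0194
```

>>> {"api": "send_rows", "payload": {
  "moves": [
    [[0,0,0],[0,0,0],0],
    [[0,0,0],[0,0,0],0],
    [[0,0,0],[0,0,0],0]
  ]
}}

```text
time_s: 3.87
eef_pos: [0.5162, 0.373, 0.0315]
ee_rot: [-0.62, 0.338, -0.338, 0.622]
force: [0.1, 1.3, -2.7]
finger_gap: 0.0197
```

>>> {"api": "send_rows", "payload": {
  "moves": [
    [[0,-0.12,0],[0,0,0],0],
    [[0,-0.25,0],[0,0,0],0],
    [[0,-0.38,0],[0,0,0],0],
    [[0,-0.5,0],[0,0,0],0],
    [[0,-0.6,0],[0,0,0],0]
  ]
}}

```text
time_s: 4.28
eef_pos: [0.5159, 0.3727, 0.2145]
ee_rot: [-0.62, 0.337, -0.339, 0.622]
force: [-0.2, 0.9, -2.3]
finger_gap: 0.0195
```

```bash
python3 - <<'E'
from h import *
from rig import *
s=sense();print(s["finger_gap"],s["force"],s["eef_pos"],rel(s,(.5,0.02,.24),down(np.radians(9.5))))
im=get_image("wrist");np.savez("pics/w2.npz",**im,**{k:s[k] for k in("eef_pos","ee_rot")});cv2.imwrite("pics/w2.png",im["pixels"])
E
```

```text
0.01952721152031197 [-0.20007472  0.92953038 -2.30762017] [0.51587011 0.3727481  0.21454908] (array([ 0.9589, -0.0878, -0.6822]), array([-0.0049, -1.4807,  0.0031]))
```

View pics/w2.png

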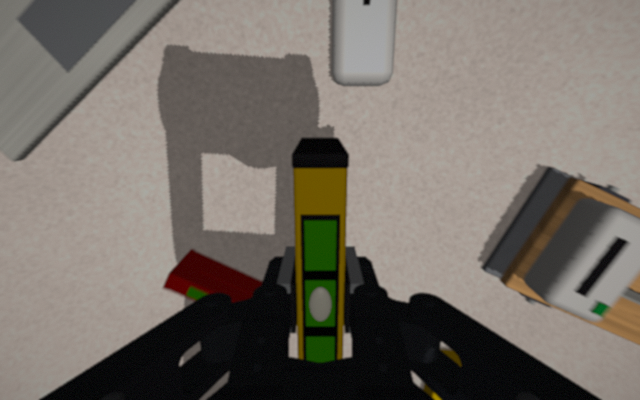

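The level is gripped with its vial up: the cross lines sit at rows 274 and 331 and it stands straight in the jaws. Now I'll carry it over the knob's end, so the wrist camera can see the slot ahead of it.

>>> {"api": "send_rows", "payload": {
  "moves": [
    [[0.664,-0.06,-0.23],[0,-0.78,0],0],
    [[0.664,-0.06,-0.23],[0,-0.78,0],0],
    [[0.664,-0.06,-0.23],[0,-0.78,0],0],
    [[0.664,-0.06,-0.23],[0,-0.78,0],0],
    [[0.664,-0.06,-0.23],[0,-0.78,0],0]
  ]
}}

```text
time_s: 4.75
eef_pos: [0.5619, 0.1887, 0.2349]
ee_rot: [-0.689, 0.146, -0.151, 0.694]
force: [0.9, 0.9, -1.6]
finger_gap: 0.0195
```

```bash
python3 - <<'E'
from h import *
from rig import *
s=sense();print(s["eef_pos"],rel(s,(.640,-0.14,.26),down(np.radians(9.5))))
E
```

```text
[0.56186496 0.18868993 0.23493554] (array([ 0.6877, -0.087 , -0.8914]), array([-0.0083, -0.7496,  0.0105]))
```

>>> {"api": "send_rows", "payload": {
  "moves": [
    [[0.4,-0.05,-0.52],[0,-0.75,0.01],0],
    [[0.4,-0.05,-0.52],[0,-0.75,0.01],0],
    [[0.4,-0.05,-0.52],[0,-0.75,0.01],0],
    [[0.4,-0.05,-0.52],[0,-0.75,0.01],0],
    [[0.4,-0.05,-0.52],[0,-0.75,0.01],0]
  ]
}}

```text
time_s: 5.17
eef_pos: [0.6048, 0.0057, 0.2485]
ee_rot: [-0.703, -0.051, 0.049, 0.708]
force: [0.5, 0.0, -2.5]
finger_gap: 0.0194
```

```bash
python3 - <<'E'
from h import *
from rig import *
s=sense();print(s["eef_pos"],rel(s,(.640,-0.14,.26),down(np.radians(9.5))))
E
```

```text
[0.60484197 0.00573874 0.24847133] (array([ 0.0475, -0.0414, -0.4972]), array([-0.0078, -0.0308,  0.003 ]))
```

>>> {"api": "send_rows", "payload": {
  "moves": [
    [[0.047,-0.04,-0.497],[-0.008,-0.03,0.003],0],
    [[0.047,-0.04,-0.497],[-0.008,-0.03,0.003],0],
    [[0.047,-0.04,-0.497],[-0.008,-0.03,0.003],0],
    [[0.047,-0.04,-0.497],[-0.008,-0.03,0.003],0],
    [[0.047,-0.04,-0.497],[-0.008,-0.03,0.003],0]
  ]
}}

```text
time_s: 5.58
eef_pos: [0.6402, -0.1452, 0.2586]
ee_rot: [0.705, 0.056, -0.057, -0.704]
force: [0.3, 0.1, -1.9]
finger_gap: 0.0197
```

>>> {"api": "send_rows", "payload": {
  "moves": [
    [[0,0,0],[0,0,0],0],
    [[0,0,0],[0,0,0],0],
    [[0,0,0],[0,0,0],0]
  ]
}}

```text
time_s: 5.83
eef_pos: [0.6401, -0.1445, 0.2583]
ee_rot: [0.705, 0.057, -0.058, -0.705]
force: [0.8, 0.7, -2.9]
finger_gap: 0.0199
```

```bash
python3 - <<'E'
from h import *
from rig import *
s=sense();im=get_image("wrist");np.savez("pics/w3.npz",**im,**{k:s[k] for k in("eef_pos","ee_rot")});c=cam(im,s)
print(s["eef_pos"],proj(c,[[.617,0,.066],[.6,.1,.07]]))
cv2.imwrite("pics/w3.png",cv2.resize(im["pixels"][0:300,160:480],None,fx=2,fy=2,interpolation=cv2.INTER_CUBIC))
E
```

```text
[ 0.64006383 -0.14452117  0.25831049] [[ 320.18512096   25.62775489]
 [ 319.39549456 -112.20854978]]
```

View pics/w3.png

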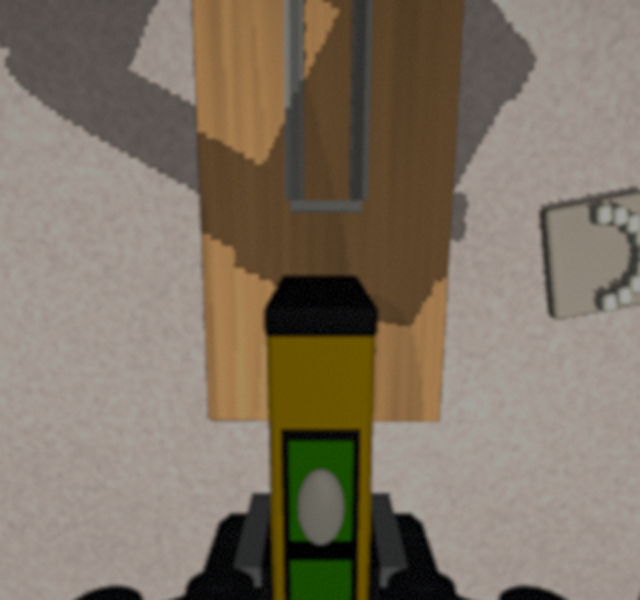

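The slot lies ahead of the held level: its near end stop is at pixel row ~103 and its rails span columns ~304-343. The board's near corners are at (264,210) and (380,210). Next I'll extract the rail edges numerically.

```bash
python3 - <<'E'
from h import *
im=dict(np.load("pics/w3.npz"));c=cam(im,im)
hsv=cv2.cvtColor(im["pixels"],cv2.COLOR_BGR2HSV).astype(int)
L=[];Rr=[];bl=[];br=[]
for r in range(2,96,4):
    S=hsv[r,:,1]; grey=np.nonzero(S[295:355]<90)[0]+295
    # runs
    runs=np.split(grey,np.nonzero(np.diff(grey)>1)[0]+1); rr=[(a[0],a[-1]) for a in runs if len(a)>2]
    wood=np.nonzero(S[230:410]>100)[0]+230
    if r%12==2: print(r,rr,wood.min(),wood.max())
    if len(rr)==2:
        L.append((rr[0][0]-.5,r));Rr.append((rr[1][1]+.5,r))
    bl.append((wood.min()-.5,r));br.append((wood.max()+.5,r))
def line(p,z0):
    # z rises toward knob end: board top z approx z0 at slot centre, slope .035
    P=onplane(c,p,z0);
    for _ in range(3):
        y=-(P[:,1]-0)/.985; z=z0+.035*y
        P=np.vstack([onplane(c,q,zz) for q,zz in zip(p,z)])
    return P
zc=.053+.105*.035
for n,a,b,dz in(("rail",L,Rr,.023),("board",bl,br,0)):
    A=line(np.array(a),zc+dz);B=line(np.array(b),zc+dz);f=[np.polyfit(q[:,1],q[:,0],1) for q in(A,B)]
    m=(f[0]+f[1])/2;print(n,"sl",f,"yaw",90-np.degrees(np.arctan(m[0])),"x at y=0",m[1],"width",(f[1]-f[0])[1],"x at y=-.14",np.polyval(m,-.14))
print("stop rows col 323:",[ (r,hsv[r,323,1],hsv[r,323,2]) for r in range(92,112)])
print("endstop",line(np.array([[323,99.5],[323,104.5]]),zc+.012))
print("board corners",line(np.array([[264,210],[380,210]]),zc))
# held level: side edges at crop rows 350-420 -> rows 175..210
for r in (175,190,205):
    y=np.nonzero((hsv[r,280:360,0]>18)&(hsv[r,280:360,0]<80)&(hsv[r,280:360,1]>120)&(hsv[r,280:360,2]>50))[0]+280
    p=np.array([(y.min()-.5,r),(y.max()+.5,r)])
    K,Rw,pp=c;X=onplane(c,p,im["eef_pos"][2]+.030);t=(R.from_quat(im["ee_rot"]).as_matrix().T@(X-im["eef_pos"]).T).T;print(r,p[:,0],t)
X=onplane(c,[[320.5,166.5],[320.5,139]],im["eef_pos"][2]+.030);print("end",(R.from_quat(im["ee_rot"]).as_matrix().T@(X-im["eef_pos"]).T).T)
print(R.from_quat(im["ee_rot"]).as_matrix())
E
```

```text
2 [(np.int64(302), np.int64(311)), (np.int64(336), np.int64(346))] 257 391
14 [(np.int64(302), np.int64(311)), (np.int64(336), np.int64(345))] 257 390
26 [(np.int64(302), np.int64(311)), (np.int64(336), np.int64(345))] 257 389
38 [(np.int64(302), np.int64(311)), (np.int64(336), np.int64(345))] 258 388
50 [(np.int64(302), np.int64(311)), (np.int64(335), np.int64(344))] 258 388
62 [(np.int64(302), np.int64(311)), (np.int64(335), np.int64(344))] 258 387
74 [(np.int64(302), np.int64(311)), (np.int64(335), np.int64(344))] 259 386
86 [(np.int64(302), np.int64(311)), (np.int64(335), np.int64(343))] 260 386
rail sl [array([-0.14847678,  0.60014317]), array([-0.15358138,  0.6400588 ])] yaw 98.58842150625108 x at y=0 0.6201009880442278 width 0.0399156272247152 x at y=-.14 0.6412450595691832
board sl [array([-0.15335647,  0.55540677]), array([-0.15526224,  0.68460471])] yaw 98.77208640916695 x at y=0 0.620005739816458 width 0.12919793148165415 x at y=-.14 0.6416090497948118
stop rows col 323: [(92, np.int64(134), np.int64(84)), (93, np.int64(137), np.int64(84)), (94, np.int64(140), np.int64(84)
[... 610 characters left out ...]
 [[ 0.63034986 -0.06452491  0.07096776]
 [ 0.63111649 -0.06914869  0.07113206]]
board corners [[ 0.58478032 -0.19012967  0.06343089]
 [ 0.71215372 -0.16950034  0.06269786]]
175 [292.5 346.5] [[-0.00911245 -0.03001551  0.05074743]
 [ 0.01015252 -0.03004404  0.05076136]]
190 [279.5 346.5] [[-0.01395595 -0.03000518  0.04521865]
 [ 0.01028883 -0.03004109  0.0452389 ]]
205 [280.5 346.5] [[-0.01379795 -0.03000217  0.03953425]
 [ 0.01042906 -0.03003806  0.03955727]]
end [[ 0.00087615 -0.03003205  0.05381654]
 [ 0.00086823 -0.03003751  0.06340041]]
[[ 9.86996283e-01 -1.36969290e-03 -1.60737242e-01]
 [ 1.60736258e-01 -8.01285163e-04  9.86997069e-01]
 [-1.48067925e-03 -9.99998741e-01 -5.70706166e-04]]
```

```bash
cat >> h.py <<'E'
yaw=np.radians(98.68);th=.035
d=np.array([np.cos(yaw),np.sin(yaw),0]);C=np.array([.6196,.0027,.0567])
n=d*np.sin(th)+np.array([0,0,np.cos(th)]);tx=np.array([np.sin(yaw),-np.cos(yaw),0]);RB=np.c_[tx,-n,np.cross(tx,-n)]
E
python3 - <<'E'
from h import *
from rig import *
s=sense();print(rel(s,C+n*.095-.0005*tx+.001*d,RB))
E
```

```text
(array([0.0104, 0.356 , 0.509 ]), array([-0.0436,  0.0133, -0.0013]))
```

>>> {"api": "send_rows", "payload": {
  "moves": [
    [[0.002,0,0.12],[-0.02,0.005,0],0],
    [[0.005,0.05,0.25],[-0.044,0.013,0],0],
    [[0.01,0.15,0.38],[-0.044,0.013,0],0],
    [[0.01,0.25,0.49],[-0.044,0.013,0],0],
    [[0.01,0.34,0.509],[-0.044,0.013,0],0]
  ]
}}

```text
time_s: 6.3
eef_pos: [0.6178, 0.0115, 0.1572]
ee_rot: [0.717, 0.057, -0.053, -0.693]
force: [0.2, -0.2, -2.1]
finger_gap: 0.0196
```

>>> {"api": "send_rows", "payload": {
  "moves": [
    [[0,0.01,0],[0,0,0],0],
    [[0,0.01,0],[0,0,0],0],
    [[0,0.01,0],[0,0,0],0]
  ]
}}

```text
time_s: 6.55
eef_pos: [0.6184, 0.0113, 0.156]
ee_rot: [0.717, 0.058, -0.053, -0.692]
force: [0.0, 0.6, -1.5]
finger_gap: 0.0192
```

```bash
python3 - <<'E'
from h import *
from rig import *
s=sense();print(s["force"],s["eef_pos"]);
for h in(.095,.0525,.0315):print(rel(s,C+n*h-.0005*tx+.001*d,RB))
E
```

```text
[ 0.03563235  0.61072546 -1.48960022] [0.61843402 0.01132958 0.15603998]
(array([-0.0023,  0.0152, -0.0141]), array([0.001 , 0.0056, 0.0054]))
(array([-0.0029,  0.1568, -0.0139]), array([0.001 , 0.0056, 0.0054]))
(array([-0.0032,  0.2268, -0.0139]), array([0.001 , 0.0056, 0.0054]))
```

>>> {"api": "send_rows", "payload": {
  "moves": [
    [[-0.003,0.03,-0.014],[0.001,0.006,0.005],0],
    [[-0.003,0.07,-0.014],[0.001,0.006,0.005],0],
    [[-0.003,0.11,-0.014],[0.001,0.006,0.005],0],
    [[-0.003,0.14,-0.014],[0.001,0.006,0.005],0],
    [[-0.003,0.14,-0.014],[0.001,0.006,0.005],0]
  ]
}}

```text
time_s: 6.97
eef_pos: [0.6176, 0.0052, 0.1114]
ee_rot: [0.717, 0.053, -0.053, -0.693]
force: [0.1, -0.4, -1.8]
finger_gap: 0.0193
```

```bash
python3 - <<'E'
from h import *
from rig import *
s=sense();print(s["force"],s["eef_pos"]);
for h in(.0525,.0315):print(rel(s,C+n*h-.0005*tx+.001*d,RB))
im=get_image("wrist");np.savez("pics/w4.npz",**im,**{k:s[k] for k in("eef_pos","ee_rot")})
im=get_image("top");np.savez("pics/t4.npz",**im)
s2=get_image("side");np.savez("pics/s4.npz",**s2)
a=cv2.resize(im["pixels"][150:225,225:375],None,fx=4,fy=4);b=cv2.resize(s2["pixels"][170:270,260:380],None,fx=5,fy=5)
cv=np.zeros((800,600,3),np.uint8);cv[:300]=a;cv[300:]=b[:500];cv2.imwrite("pics/v4.png",cv2.resize(cv,(450,600)))
E
```

```text
[ 0.0768046  -0.36082095 -1.83687763] [0.61756641 0.00516626 0.11135258]
(array([0.0038, 0.0073, 0.0006]), array([-0.0011, -0.0011, -0.0043]))
(array([0.0041, 0.0773, 0.0005]), array([-0.0011, -0.0011, -0.0043]))
```

View pics/v4.png

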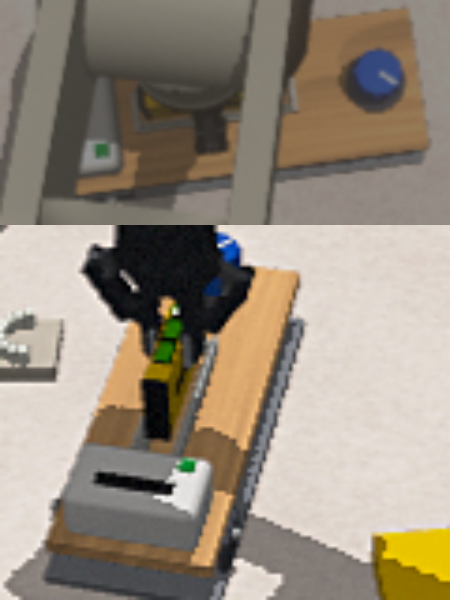

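In this view the level sits directly over the slot and is aligned with it. I'll descend slowly.

>>> {"api": "send_rows", "payload": {
  "moves": [
    [[0.004,0.015,0],[-0.001,-0.001,-0.004],0],
    [[0.004,0.03,0],[-0.001,-0.001,-0.004],0],
    [[0.004,0.042,0],[-0.001,-0.001,-0.004],0],
    [[0.004,0.054,0],[-0.001,-0.001,-0.004],0],
    [[0.004,0.06,0],[-0.001,-0.001,-0.004],0]
  ]
}}

```text
time_s: 7.53
eef_pos: [0.6198, 0.0051, 0.0956]
ee_rot: [0.717, 0.056, -0.052, -0.692]
force: [-0.9, 0.1, -2.2]
finger_gap: 0.0196
```

```bash
python3 - <<'E'
from h import *
from rig import *
s=sense();print(s["force"],s["torque"],s["eef_pos"]);
for h in(.0315,):print(rel(s,C+n*h-.0005*tx+.001*d,RB))
E
```

```text
[-0.86505148  0.12922468 -2.23867927] [ 0.04164354 -0.01545408  0.01214977] [0.61978885 0.005085   0.09562681]
(array([-0.0036,  0.0248,  0.0001]), array([0.0008, 0.0006, 0.0035]))
```

>>> {"api": "send_rows", "payload": {
  "moves": [
    [[-0.002,0.012,0],[0,0,0.002],0],
    [[-0.002,0.02,0],[0,0,0.002],0],
    [[-0.002,0.028,0],[0,0,0.002],0],
    [[-0.002,0.034,0],[0,0,0.002],0],
    [[-0.002,0.034,0],[0,0,0.002],0]
  ]
}}

```text
time_s: 7.95
eef_pos: [0.6197, 0.0041, 0.0865]
ee_rot: [0.718, 0.055, -0.052, -0.692]
force: [-5.4, -2.2, 12.2]
finger_gap: 0.0194
```

```bash
python3 - <<'E'
from h import *
from rig import *
s=sense();print(s["force"],s["torque"],s["eef_pos"]);
for h in(.0315,):print(rel(s,C+n*h-.0005*tx+.001*d,RB))
E
```

```text
[-5.39450727 -2.15662562 12.24455741] [-0.30481514  0.90487144  0.07074856] [0.6196842  0.00405748 0.08650784]
(array([-0.0026, -0.0057,  0.0024]), array([0.0023, 0.0004, 0.0031]))
```

>>> {"api": "send_rows", "payload": {
  "moves": [
    [[0,0,0],[0,0,0],0.5],
    [[0,0,0],[0,0,0],0.5],
    [[0,-0.01,0],[0,0,0],0.6],
    [[0,-0.02,0],[0,0,0],0.7],
    [[0,-0.04,0],[0,0,0],0.7]
  ]
}}

```text
time_s: 8.37
eef_pos: [0.6194, 0.0046, 0.0984]
ee_rot: [0.718, 0.055, -0.052, -0.692]
force: [0.2, -0.5, -0.1]
finger_gap: 0.0596
```

>>> {"api": "send_rows", "payload": {
  "moves": [
    [[0,-0.1,0],[0,0,0],0.7],
    [[0,-0.2,0],[0,0,0],0.7],
    [[0,-0.3,0],[0,0,0],0.7],
    [[0,-0.42,-0.05],[0,0,0],0.7],
    [[0,-0.5,-0.1],[0,0,0],0.7]
  ]
}}

```text
time_s: 8.78
eef_pos: [0.623, -0.0194, 0.2535]
ee_rot: [0.718, 0.057, -0.051, -0.692]
force: [0.7, 0.0, -0.1]
finger_gap: 0.0601
```

```bash
python3 - <<'E'
from h import *
from rig import *
s=sense();print(s["force"],s["eef_pos"],s["finger_gap"],s["q"])
im=get_image("wrist");np.savez("pics/w5.npz",**im,**{k:s[k] for k in("eef_pos","ee_rot")});c=cam(im,s)
s2=get_image("side");np.savez("pics/s5.npz",**s2)
X=[C+n*.062+.035*k*d for k in(-1,0,1)]+[C+n*.06+.055*k*d for k in(-1,1)]
print("pred",proj(c,X),proj(cam(s2),X))
cv=np.zeros((600,800,3),np.uint8);cv[:400,:640]=im["pixels"];b=cv2.resize(s2["pixels"][180:270,265:345],None,fx=4,fy=4)
cv[240:600,480:800]=b;cv2.imwrite("pics/v5.png",cv)
E
```

```text
[ 0.66266034  0.01644634 -0.1171421 ] [ 0.62296103 -0.01935543  0.25351207] 0.06009102705559287 [-0.13663846  0.23839918  1.28927835 -0.03449855  1.59879417 -0.29105985]
pred [[318.56938626 198.53733421]
 [318.59779019 160.22526107]
 [318.62864936 118.60149912]
 [318.55423669 218.35998257]
 [318.64692769  93.25105897]] [[307.68342167 196.85634168]
 [304.79145392 204.47395952]
 [301.79854039 212.35747464]
 [309.31735747 193.10557011]
 [300.07603581 217.47838495]]
```

View pics/v5.png

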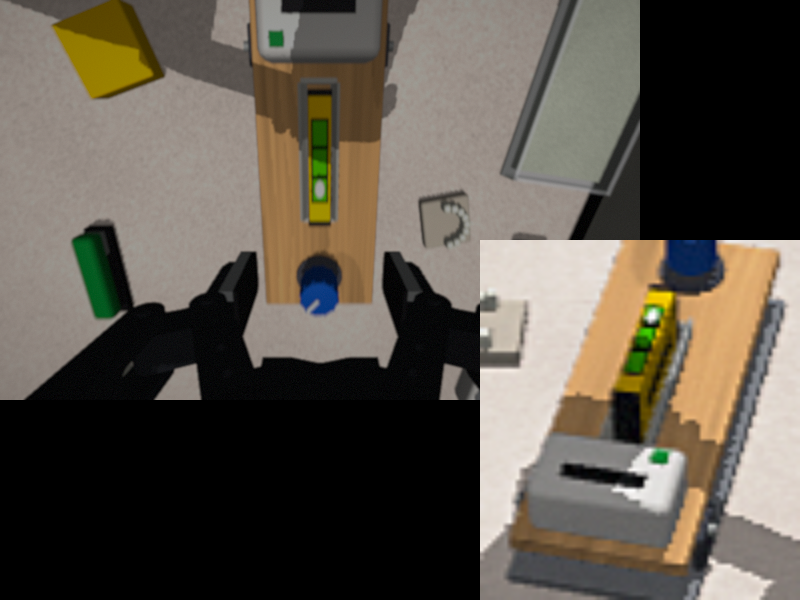

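The level stands in the slot. In the wrist view it spans about rows 92-224 at column 319, and the knob is at (319,290) with its pointer at lower left. I'll check its seat height by triangulation and measure the knob.

```bash
python3 - <<'E'
from h import *
w=dict(np.load("pics/w5.npz"));s=dict(np.load("pics/s5.npz"));cw=cam(w,w);cs=cam(s)
def msk(px,lo,hi,roi):
    x0,y0,x1,y1=roi;v,u=np.nonzero(cv2.inRange(cv2.cvtColor(px,cv2.COLOR_BGR2HSV),np.array(lo),np.array(hi))[y0:y1,x0:x1]);return np.c_[u+x0,v+y0].astype(float)
for lo,hi,nm in(((45,100,40),(78,255,255),"green"),):
    a=msk(w["pixels"],lo,hi,(300,100,340,215));b=msk(s["pixels"],lo,hi,(285,185,325,225))
    ea=(np.percentile(a,[1,99],axis=0));print(nm,len(a),len(b),ea.tolist(),np.percentile(b,[1,99],axis=0).tolist())
    mid=lambda p:cv2.minAreaRect(p.astype(np.float32))
    ra,rb=mid(a),mid(b);print(ra,rb);X=tri([cw,cs],[ra[0],rb[0]]);q=X-C
    print("vial mid",X,"slot frame x,y,z",q@tx,q@(-np.cross(tx,-n))*-1,q@n)
a=msk(w["pixels"],(18,100,60),(40,255,255),(295,80,345,235));print("yellow rect",cv2.minAreaRect(a.astype(np.float32)))
k,kc,ka=blob(w["pixels"],(100,120,60),(130,255,255),(290,250,350,325));v,u=np.nonzero(k);print("knob",kc,ka,u.min(),u.max(),v.min(),v.max())
kp=C-.145*d+.0
K0=C-.145*np.cross(tx,-n)+n*.050;print("knob top pred",K0,proj(cw,[K0,K0-n*.038,K0-.02*d,K0+.02*d,K0-.02*tx,K0+.02*tx]))
E
```

```text
green 951 44 [[312.5, 121.0], [326.0, 200.0]] [[301.43, 196.43], [310.0, 212.0]]
((319.0, 160.5), (79.0, 14.0), 90.0) ((305.6643981933594, 204.5616455078125), (3.5112345218658447, 17.205049514770508), 20.556045532226562)
vial mid [0.618481   0.00374284 0.11739931] slot frame x,y,z -0.0009487996681220382 -0.0009250046055752244 0.060704114856798046
yellow rect ((318.9999694824219, 158.99998474121094), (127.99998474121094, 23.999996185302734), 90.0)
knob [319.40303359 295.88299025] 923 301 337 280 313
knob top pred [ 0.64120533 -0.13882187  0.11174334] [[318.4946364  297.46427006]
 [318.50189259 278.47766556]
 [318.48277645 313.49816529]
 [318.50697548 280.78260966]
 [299.21825431 297.47565052]
 [337.76101989 297.45289551]]
```

Triangulation puts the vial middle about 61 mm above the board, 1 mm off across and 1 mm off along the slot, so the level is home. The knob's outline matches its predicted position to about 1 px. Next I'll move to the knob.

```bash
cat >> h.py <<'E'
zt=np.cross(tx,-n);KN=C-.145*zt
E
python3 - <<'E'
from h import *
from rig import *
s=sense()
for h in(.095,.0155):print(KN+n*h,rel(s,KN+n*h,down(np.radians(8.68))))
E
```

```text
[ 0.64096769 -0.13726523  0.15671578] (array([-0.0055,  0.3423, -0.3775]), array([ 0.0499, -0.001 ,  0.0109]))
[ 0.64138753 -0.1400153   0.07726447] (array([-0.0077,  0.6073, -0.3764]), array([ 0.0499, -0.001 ,  0.0109]))
```

>>> {"api": "send_rows", "payload": {
  "moves": [
    [[0,0,-0.13],[0.02,0,0.01],1],
    [[0,0.05,-0.26],[0.05,0,0.01],1],
    [[-0.005,0.15,-0.377],[0.05,0,0.01],1],
    [[-0.006,0.25,-0.377],[0.05,0,0.01],1],
    [[-0.006,0.34,-0.377],[0.05,0,0.01],1]
  ]
}}

```text
time_s: 9.3
eef_pos: [0.6402, -0.1393, 0.155]
ee_rot: [-0.705, -0.052, 0.052, 0.705]
force: [-0.3, 0.2, -0.2]
finger_gap: 0.085
```

>>> {"api": "send_rows", "payload": {
  "moves": [
    [[0,0,0],[0,0,0],1],
    [[0,0,0],[0,0,0],1]
  ]
}}

```text
time_s: 9.47
eef_pos: [0.6395, -0.1392, 0.1539]
ee_rot: [-0.705, -0.051, 0.053, 0.706]
force: [0.2, -0.0, 0.7]
finger_gap: 0.0855
```

```bash
python3 - <<'E'
from h import *
from rig import *
s=sense();print(s["eef_pos"],rel(s,KN+n*.0155,down(np.radians(8.68))))
im=get_image("wrist");k,kc,ka=blob(im["pixels"],(100,120,60),(130,255,255),(250,150,390,399));v,u=np.nonzero(k);print("knob",kc,ka,u.min(),u.max(),v.min(),v.max(),"pred",proj(cam(im,s),[KN+n*.05,KN+n*.05+.02*tx,KN+n*.05-.02*tx]))
E
```

```text
[ 0.63950518 -0.139189    0.15393217] (array([ 0.0066,  0.2555, -0.0041]), array([-0.0025, -0.005 , -0.004 ]))
knob [323.72727273 229.06993007] 2717 292 354 199 260 pred [[321.89635142 231.42811355]
 [354.17470652 231.36547344]
 [289.64961147 231.49069231]]
```

>>> {"api": "send_rows", "payload": {
  "moves": [
    [[0.007,0.07,-0.004],[-0.002,-0.005,-0.004],1],
    [[0.007,0.14,-0.004],[-0.002,-0.005,-0.004],1],
    [[0.007,0.2,-0.004],[-0.002,-0.005,-0.004],1],
    [[0.007,0.24,-0.004],[-0.002,-0.005,-0.004],1],
    [[0.007,0.255,-0.004],[-0.002,-0.005,-0.004],1]
  ]
}}

```text
time_s: 9.93
eef_pos: [0.6428, -0.1395, 0.0796]
ee_rot: [0.705, 0.055, -0.053, -0.705]
force: [-0.0, 0.1, 0.0]
finger_gap: 0.0852
```

>>> {"api": "send_rows", "payload": {
  "moves": [
    [[0,0,0],[0,0,0],0.5],
    [[0,0,0],[0,0,0],0.4],
    [[0,0,0],[0,0,0],0.3],
    [[0,0,0],[0,0,0],0.2],
    [[0,0,0],[0,0,0],0.2]
  ],
  "force": 40
}}

```text
time_s: 10.35
eef_pos: [0.6425, -0.1398, 0.0805]
ee_rot: [0.706, 0.055, -0.053, -0.704]
force: [-7.5, -1.5, 4.0]
finger_gap: 0.0389
```

```bash
python3 - <<'E'
from h import *
from rig import *
s=sense();print(s["eef_pos"],s["force"],s["torque"],s["finger_gap"],rel(s,KN+n*.0155,down(np.radians(8.68))))
E
```

```text
[ 0.6424704  -0.13980802  0.08050383] [-7.45479139 -1.47766492  3.98422492] [-0.32038332  1.08934942  0.00713092] 0.03890035783948181 (array([-0.0037,  0.0108, -0.0001]), array([0.0022, 0.0014, 0.0032]))
```

>>> {"api": "send_rows", "payload": {
  "moves": [
    [[-0.003,0.01,0],[0,0,0],0.2],
    [[-0.003,0.02,-0.003],[0,0,0],0.2],
    [[-0.003,0.03,-0.006],[0,0,0],0.2],
    [[-0.003,0.036,-0.006],[0,0,0],0.2],
    [[-0.003,0.036,-0.006],[0,0,0],0.2]
  ]
}}

```text
time_s: 10.77
eef_pos: [0.642, -0.142, 0.0699]
ee_rot: [0.706, 0.055, -0.053, -0.704]
force: [-2.4, -0.3, 6.2]
finger_gap: 0.039
```

>>> {"api": "send_rows", "payload": {
  "moves": [
    [[-0.002,0,0],[0,0,0],0.2],
    [[-0.002,0,0],[0,0,0],0.2],
    [[-0.002,0,0],[0,0,0],0.2]
  ]
}}

```text
time_s: 11.02
eef_pos: [0.6419, -0.1421, 0.0706]
ee_rot: [0.706, 0.055, -0.052, -0.704]
force: [-0.2, -0.3, 5.7]
finger_gap: 0.0393
```

```bash
cat > look.py <<'E'
from h import *
from rig import *
import sys
s=sense();print(s["time_s"],s["eef_pos"],"F",s["force"],"T",s["torque"],"gap",s["finger_gap"],"yaw",np.degrees(np.arctan2(*R.from_quat(s["ee_rot"]).as_matrix()[[1,0],0])))
print("turn to vertical",rel(s,s["eef_pos"],down(np.arctan2(*R.from_quat(s["ee_rot"]).as_matrix()[[1,0],0])))[1])
k=sys.argv[1];t=get_image("top");sd=get_image("side");np.savez(f"pics/t{k}.npz",**t);np.savez(f"pics/s{k}.npz",**sd)
a=cv2.resize(t["pixels"][150:225,225:375],None,fx=4,fy=4,interpolation=cv2.INTER_CUBIC);b=cv2.resize(sd["pixels"][185:225,280:330],None,fx=10,fy=10,interpolation=cv2.INTER_CUBIC)
cv=np.zeros((700,600,3),np.uint8);cv[:300]=a;cv[300:700,:500]=b;cv2.imwrite(f"pics/v{k}.png",cv2.resize(cv,(514,600)))
E
python3 look.py 6
```

```text
11.0167 [ 0.64186252 -0.14206905  0.07061932] F [-0.16641061 -0.3200502   5.72899925] T [ 0.39371042 -0.06756161  0.05691709] gap 0.039259950391060804 yaw 8.735221829653115
turn to vertical [ 0.0031 -0.      0.0054]
```

View pics/v6.png

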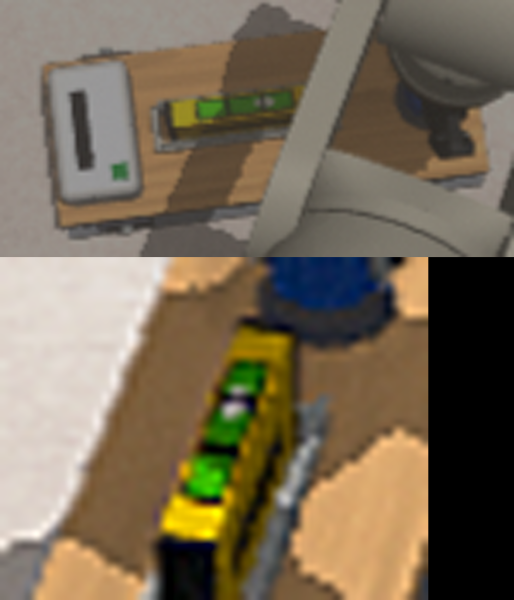

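The top view shows the bubble at about crop (265,102), between the middle and the right-hand (knob-side) line. The side view agrees that it is towards the knob end. I'll press further until foot_press is about half in.

>>> {"api": "send_rows", "payload": {
  "moves": [
    [[0,0.006,0],[0,0,0.005],0.2],
    [[0,0.012,0],[0,0,0.005],0.2],
    [[0,0.018,0],[0,0,0.005],0.2],
    [[0,0.018,0],[0,0,0.005],0.2],
    [[0,0.018,0],[0,0,0.005],0.2]
  ]
}}

```text
time_s: 11.53
eef_pos: [0.6421, -0.1421, 0.066]
ee_rot: [0.706, 0.054, -0.053, -0.704]
force: [-4.1, 1.0, 8.3]
finger_gap: 0.0388
```

>>> {"api": "send_rows", "payload": {
  "moves": [
    [[0,0,0],[0,0,0],0.2],
    [[0,0,0],[0,0,0],0.2],
    [[0,0,0],[0,0,0],0.2],
    [[0,0,0],[0,0,0],0.2],
    [[0,0,0],[0,0,0],0.2]
  ]
}}

```text
time_s: 11.95
eef_pos: [0.6421, -0.1421, 0.0666]
ee_rot: [0.706, 0.054, -0.053, -0.704]
force: [-5.0, 1.6, 8.1]
finger_gap: 0.039
```

```bash
python3 look.py 7; cat > bub.py <<'E'
from h import *
import sys
from scipy.ndimage import map_coordinates
piv=C-n*.018+zt*.105;Z=np.array([0,0,1.]);C0=piv+.018*Z-.105*d
S=np.arange(-44,45,2)
for k in sys.argv[1:]:
  for nm in "ts":
    im=dict(np.load(f"pics/{nm}{k}.npz"));c=cam(im);acc=[]
    for off in(-2,0,2):
        uv=proj(c,[C0+.0615*Z+s/1000*d+(off-.9)/1000*tx for s in S])
        acc.append([map_coordinates(im["pixels"][:,:,ch].astype(float),[uv[:,1],uv[:,0]],order=1) for ch in range(3)])
    B,G,Rd=np.mean(acc,0);print(nm,k);print("\n".join(f"{s} {b:.0f} {g:.0f} {r:.0f}" for s,b,g,r in zip(S,B,G,Rd)))
E
python3 bub.py 7 | paste - - - - - -
```

```text
11.95 [ 0.64209341 -0.14209192  0.06663881] F [-5.01977612  1.5836923   8.05589629] T [0.39330115 0.85564373 0.03563735] gap 0.03900410400252713 yaw 8.735576169277733
turn to vertical [ 0.0036 -0.      0.0015]
t 7	-44 117 130 136	-42 89 111 121	-40 59 92 105	-38 42 74 84	-36 36 64 62
-34 35 74 52	-32 34 80 52	-30 34 81 53	-28 35 82 53	-26 35 83 54	-24 35 83 54
-22 35 83 54	-20 35 83 54	-18 36 81 54	-16 36 70 52	-14 37 60 49	-12 37 65 50
-10 36 77 53	-8 36 82 54	-6 41 83 59	-4 59 88 75	-2 75 94 89	0 83 97 96
2 85 99 99	4 85 99 99	6 83 97 96	8 74 91 87	10 56 75 69	12 43 62 55
14 38 68 52	16 36 84 55	18 35 100 60	20 35 114 65	22 35 123 68	24 35 129 70
26 36 131 70	28 36 131 71	30 35 131 71	32 37 120 69	34 40 101 69	36 41 83 80
38 39 114 124	40 36 132 145	42 35 139 152	44 35 139 152	s 7	-44 0 116 150
-42 0 115 153	-40 0 104 121	-38 0 85 66	-36 0 74 23	-34 0 89 25	-32 0 104 28
-30 0 106 29	-28 0 107 30	-26 0 109 32	-24 0 112 34	-22 1 102 31	-20 4 55 18
-18 6 10 6	-16 3 27 7	-14 1 55 13	-12 0 79 22	-10 0 98 28	-8 22 114 50
-6 83 132 102	-4 135 151 147	-2 139 151 150	0 144 152 155	2 137 145 147	4 120 129 129
6 77 86 82	8 27 32 29	10 0 15 6	12 0 60 19	14 0 101 30	16 0 118 34
18 0 139 38	20 0 168 47	22 0 182 57	24 0 183 61	26 0 185 58	28 0 181 51
30 0 162 41	32 1 130 36	34 4 97 73	36 4 92 126	38 2 153 193	40 0 201 244
42 0 202 242	44 0 198 237
```

>>> {"api": "send_rows", "payload": {
  "moves": [
    [[-0.002,0.003,0],[0,0.1,0],0.2],
    [[-0.002,0.004,0],[0,0.2,0],0.2],
    [[-0.002,0.004,0],[0,0.3,0],0.2],
    [[-0.002,0.004,0],[0,0.4,0],0.2],
    [[-0.002,0.004,0],[0,0.5,0],0.2]
  ]
}}

```text
time_s: 12.47
eef_pos: [0.6419, -0.1421, 0.0664]
ee_rot: [0.703, -0.085, 0.087, -0.701]
force: [-2.2, 1.9, 9.4]
finger_gap: 0.0388
```

>>> {"api": "send_rows", "payload": {
  "moves": [
    [[0,0,0],[0,0,0],0.2],
    [[0,0,0],[0,0,0],0.2],
    [[0,0,0],[0,0,0],0.2],
    [[0,0,0],[0,0,0],0.2],
    [[0,0,0],[0,0,0],0.2]
  ]
}}

```text
time_s: 12.88
eef_pos: [0.642, -0.142, 0.0672]
ee_rot: [0.703, -0.085, 0.087, -0.701]
force: [-3.9, 1.0, 8.9]
finger_gap: 0.039
```

>>> {"api": "send_rows", "payload": {
  "moves": [
    [[0,0,0],[0,0,0],0.2],
    [[0,0,0],[0,0,0],0.2],
    [[0,0,0],[0,0,0],0.2],
    [[0,0,0],[0,0,0],0.2],
    [[0,0,0],[0,0,0],0.2]
  ]
}}

```text
time_s: 13.3
eef_pos: [0.642, -0.142, 0.0679]
ee_rot: [0.703, -0.085, 0.088, -0.701]
force: [-5.7, 0.7, 7.6]
finger_gap: 0.0389
```

>>> {"api": "send_rows", "payload": {
  "moves": [
    [[0,0,0],[0,0,0],0.2],
    [[0,0,0],[0,0,0],0.2],
    [[0,0,0],[0,0,0],0.2],
    [[0,0,0],[0,0,0],0.2],
    [[0,0,0],[0,0,0],0.2]
  ]
}}

```text
time_s: 13.72
eef_pos: [0.642, -0.142, 0.0685]
ee_rot: [0.703, -0.085, 0.088, -0.701]
force: [-4.9, 1.0, 7.7]
finger_gap: 0.0391
```

>>> {"api": "send_rows", "payload": {
  "moves": [
    [[0,0,0],[0,0,0],0.2],
    [[0,0,0],[0,0,0],0.2],
    [[0,0,0],[0,0,0],0.2],
    [[0,0,0],[0,0,0],0.2],
    [[0,0,0],[0,0,0],0.2]
  ]
}}

```text
time_s: 14.13
eef_pos: [0.642, -0.142, 0.0691]
ee_rot: [0.703, -0.085, 0.088, -0.701]
force: [-4.3, 0.9, 7.5]
finger_gap: 0.039
```

```bash
sed -i 's/^    B,G,Rd=.*/    F=np.arange(-44,44.1,.25);B,G,Rd=[np.interp(F,S,q) for q in np.mean(acc,0)];m=abs(F)<32;pk=B[m].max();lo=np.median(B[m]);hh=F[m][B[m]>(pk+lo)\/2]\n    def dip(a,b):\n        w=(F>=a)\&(F<=b);return F[w][np.argmin((G+0*B)[w])]\n    e=[F[(F<0)\&(F<-25)][np.argmin(G[F<-25])],F[F>25][np.argmin(G[F>25])]];print(nm,k,"bubble",hh.min(),hh.max(),"mid",(hh.min()+hh.max())\/2,"green ends",e,"vial mid",sum(e)\/2,"dips",dip(-22,-9),dip(7,18),"REL",(hh.min()+hh.max()-sum(e))\/2)/' bub.py; sed -i 's/S=np.arange(-44,45,2)/S=np.arange(-44,45,1)/;s/range(3)\])$/range(3)])/' bub.py
python3 look.py 8; python3 bub.py 7 8
```

```text
14.1333 [ 0.64197855 -0.1420067   0.06913854] F [-4.25330065  0.92540951  7.50510075] T [ 0.41400853  0.79228111 -0.06840039] gap 0.03898405854002518 yaw -13.993254826766835
turn to vertical [ 0.0023 -0.      0.0059]
t 7 bubble -3.75 9.25 mid 2.75 green ends [np.float64(-36.0), np.float64(36.0)] vial mid 0.0 dips -13.0 13.0 REL 2.75
s 7 bubble -6.25 6.0 mid -0.125 green ends [np.float64(-36.0), np.float64(35.0)] vial mid -0.5 dips -18.0 9.0 REL 0.375
t 8 bubble -1.25 11.0 mid 4.875 green ends [np.float64(-36.0), np.float64(36.0)] vial mid 0.0 dips -13.0 13.0 REL 4.875
s 8 bubble -4.5 6.0 mid 0.75 green ends [np.float64(-37.0), np.float64(36.0)] vial mid -0.5 dips -18.0 9.0 REL 1.25
```

>>> {"api": "send_rows", "payload": {
  "moves": [
    [[-0.003,0.006,0],[0,0.1,0.003],0.2],
    [[-0.003,0.01,0],[0,0.2,0.003],0.2],
    [[-0.003,0.011,0],[0,0.3,0.003],0.2],
    [[-0.003,0.011,0],[0,0.4,0.003],0.2],
    [[-0.003,0.011,0],[0,0.5,0.003],0.2]
  ]
}}

```text
time_s: 14.65
eef_pos: [0.6418, -0.142, 0.067]
ee_rot: [0.672, -0.221, 0.224, -0.671]
force: [-0.4, 0.5, 10.2]
finger_gap: 0.0389
```

>>> {"api": "send_rows", "payload": {
  "moves": [
    [[0,0.003,0],[0,0,0],0.2],
    [[0,0.003,0],[0,0,0],0.2],
    [[0,0.003,0],[0,0,0],0.2],
    [[0,0.003,0],[0,0,0],0.2],
    [[0,0.003,0],[0,0,0],0.2]
  ]
}}

```text
time_s: 15.07
eef_pos: [0.642, -0.142, 0.067]
ee_rot: [0.672, -0.221, 0.225, -0.671]
force: [-4.2, 1.9, 8.9]
finger_gap: 0.0386
```

>>> {"api": "send_rows", "payload": {
  "moves": [
    [[0,0.003,0],[0,0,0],0.2],
    [[0,0.003,0],[0,0,0],0.2],
    [[0,0.003,0],[0,0,0],0.2],
    [[0,0.003,0],[0,0,0],0.2],
    [[0,0.003,0],[0,0,0],0.2]
  ]
}}

```text
time_s: 15.48
eef_pos: [0.642, -0.142, 0.0669]
ee_rot: [0.671, -0.221, 0.225, -0.671]
force: [-5.4, 0.4, 9.1]
finger_gap: 0.0391
```

>>> {"api": "send_rows", "payload": {
  "moves": [
    [[0,0.003,0],[0,0,0],0.2],
    [[0,0.003,0],[0,0,0],0.2],
    [[0,0.003,0],[0,0,0],0.2],
    [[0,0.003,0],[0,0,0],0.2],
    [[0,0.003,0],[0,0,0],0.2]
  ]
}}

```text
time_s: 15.9
eef_pos: [0.642, -0.142, 0.0669]
ee_rot: [0.671, -0.221, 0.225, -0.671]
force: [-4.9, 1.4, 9.1]
finger_gap: 0.0392
```

>>> {"api": "send_rows", "payload": {
  "moves": [
    [[0,0.003,0],[0,0,0],0.2],
    [[0,0.003,0],[0,0,0],0.2],
    [[0,0.003,0],[0,0,0],0.2],
    [[0,0.003,0],[0,0,0],0.2],
    [[0,0.003,0],[0,0,0],0.2]
  ]
}}

```text
time_s: 16.32
eef_pos: [0.642, -0.1419, 0.0668]
ee_rot: [0.672, -0.22, 0.225, -0.671]
force: [-6.5, 1.5, 9.6]
finger_gap: 0.039
```

```bash
python3 look.py 9; python3 bub.py 9
```

```text
16.3167 [ 0.64202396 -0.14194451  0.06676866] F [-6.54746973  1.46172508  9.64104114] T [ 0.33961622  0.98590503 -0.09309131] gap 0.03900330358986295 yaw -36.717453510327275
turn to vertical [-0.0012  0.      0.0082]
t 9 bubble -5.0 7.5 mid 1.25 green ends [np.float64(-36.0), np.float64(36.0)] vial mid 0.0 dips -13.0 13.0 REL 1.25
s 9 bubble -9.5 5.25 mid -2.125 green ends [np.float64(-37.0), np.float64(35.0)] vial mid -1.0 dips -18.0 9.0 REL -1.125
```

View pics/v9.png

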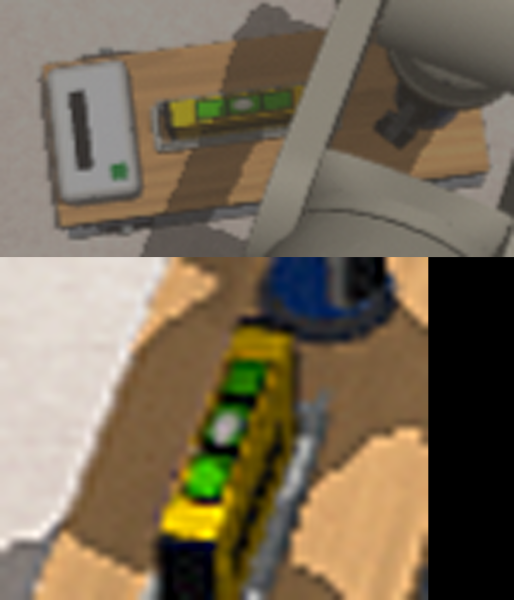

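The bubble is nearly centred: the top view has it 1-2 mm towards the printer. The press force of 9.6 N means about 5 mm of press. One small clockwise trim is left.

>>> {"api": "send_rows", "payload": {
  "moves": [
    [[-0.003,0.003,-0.002],[0,0.05,0.004],0.2],
    [[-0.003,0.003,-0.002],[0,0.1,0.008],0.2],
    [[-0.003,0.003,-0.002],[0,0.15,0.008],0.2],
    [[-0.003,0.003,-0.002],[0,0.15,0.008],0.2],
    [[-0.003,0.003,-0.002],[0,0.15,0.008],0.2]
  ]
}}

```text
time_s: 16.83
eef_pos: [0.6418, -0.1421, 0.0672]
ee_rot: [-0.656, 0.261, -0.263, 0.657]
force: [0.5, 0.5, 10.7]
finger_gap: 0.0391
```

>>> {"api": "send_rows", "payload": {
  "moves": [
    [[0,0.003,0],[0,0,0],0.2],
    [[0,0.003,0],[0,0,0],0.2],
    [[0,0.003,0],[0,0,0],0.2],
    [[0,0.003,0],[0,0,0],0.2],
    [[0,0.003,0],[0,0,0],0.2]
  ]
}}

```text
time_s: 17.25
eef_pos: [0.642, -0.1421, 0.0672]
ee_rot: [-0.656, 0.261, -0.263, 0.657]
force: [-4.7, 1.7, 10.0]
finger_gap: 0.039
```

>>> {"api": "send_rows", "payload": {
  "moves": [
    [[0,0.003,0],[0,0,0],0.2],
    [[0,0.003,0],[0,0,0],0.2],
    [[0,0.003,0],[0,0,0],0.2],
    [[0,0.003,0],[0,0,0],0.2],
    [[0,0.003,0],[0,0,0],0.2]
  ]
}}

```text
time_s: 17.67
eef_pos: [0.6421, -0.142, 0.0671]
ee_rot: [-0.656, 0.26, -0.263, 0.657]
force: [-5.8, 1.1, 9.8]
finger_gap: 0.0385
```

>>> {"api": "send_rows", "payload": {
  "moves": [
    [[0,0.003,0],[0,0,0],0.2],
    [[0,0.003,0],[0,0,0],0.2],
    [[0,0.003,0],[0,0,0],0.2],
    [[0,0.003,0],[0,0,0],0.2],
    [[0,0.003,0],[0,0,0],0.2]
  ]
}}

```text
time_s: 18.08
eef_pos: [0.6421, -0.142, 0.067]
ee_rot: [-0.656, 0.26, -0.264, 0.657]
force: [-6.5, 0.1, 10.4]
finger_gap: 0.0389
```

>>> {"api": "send_rows", "payload": {
  "moves": [
    [[0,0.003,0],[0,0,0],0.2],
    [[0,0.003,0],[0,0,0],0.2],
    [[0,0.003,0],[0,0,0],0.2],
    [[0,0.003,0],[0,0,0],0.2],
    [[0,0.003,0],[0,0,0],0.2]
  ]
}}

```text
time_s: 18.5
eef_pos: [0.6421, -0.142, 0.067]
ee_rot: [-0.656, 0.26, -0.264, 0.657]
force: [-5.8, 1.2, 9.4]
finger_gap: 0.039
```

```bash
python3 look.py 10; python3 bub.py 10; python3 -c "
from rig import *
for i in range(8): get_image('top')
s=sense();print(s['time_s'],s['eef_pos'],s['force'])"; python3 look.py 11;python3 bub.py 11
```

```text
18.5 [ 0.64209761 -0.14201313  0.06699782] F [-5.79986486  1.19476415  9.42530359] T [ 0.28327948  0.91957443 -0.05013297] gap 0.03904756866464781 yaw -43.48796723310673
turn to vertical [-0.0045  0.      0.0052]
t 10 bubble -6.75 6.75 mid 0.0 green ends [np.float64(-36.0), np.float64(36.0)] vial mid 0.0 dips -13.0 13.0 REL 0.0
s 10 bubble -10.5 2.5 mid -4.0 green ends [np.float64(-37.0), np.float64(35.0)] vial mid -1.0 dips -18.0 9.0 REL -3.0
19.0 [ 0.64211133 -0.1420246   0.06700948] [-5.30781872  1.57876583  8.95583672]
19.0 [ 0.64211133 -0.1420246   0.06700948] F [-5.30781872  1.57876583  8.95583672] T [ 0.3608013   0.98008778 -0.01192475] gap 0.03943486032937457 yaw -43.491097620454184
turn to vertical [-0.0045  0.      0.0052]
t 11 bubble -6.75 6.75 mid 0.0 green ends [np.float64(-36.0), np.float64(36.0)] vial mid 0.0 dips -13.0 13.0 REL 0.0
s 11 bubble -10.5 2.5 mid -4.0 green ends [np.float64(-37.0), np.float64(35.0)] vial mid -1.0 dips -18.0 9.0 REL -3.0
```

View pics/v11.png

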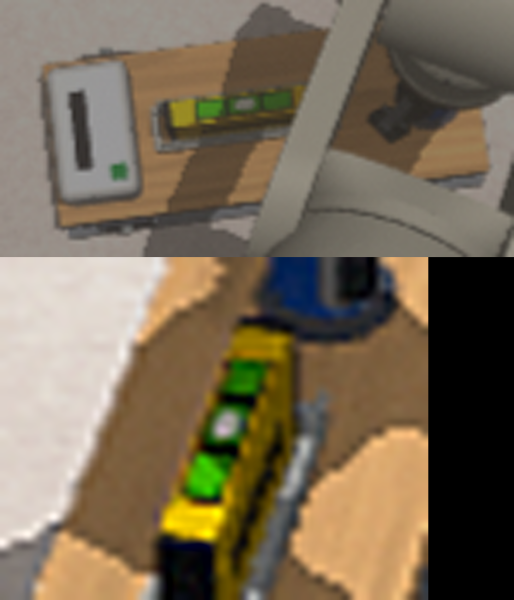

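```bash
python3 -c "
from rig import *
print(close_job())"
```

```text
the job is handed in; nothing more can be done
None
```

I stood the yellow level in the slot, let go of it, then gripped and pressed the blue knob and turned it clockwise until the bubble was centred. I handed the job in at about 19 s, still gripping and pressing the knob. The close call gives no verdict, so the figures below are from my own last checks.

- **Level:** right after I let go, it sat about 1 mm off the slot's centre both across and along. The vial's middle measured 61 mm above the board (62 mm expected), so the level was fully home.
- **Bubble:** the top view put it midway between the black lines, at 0.0 mm, unchanged over the last 0.5 s. The side view is coarser, at about 4 mm per pixel. Measured against the black lines it gave +0.5 mm, but against the ends of the green strip it gave −3 mm. I trusted the top view.
- **Knob:** the downward force was 9.0–9.4 N, which means it was pressed in roughly 4–5 mm. The distance the gripper travelled agrees, at 4.7 mm or more. The fingers held it at a 39 mm opening and it was not turning.
- **Side force:** about 5 N of sideways force stayed on the gripped knob. I tried to relieve it and could not fully.
- **Bystanders:** nothing showed contact with the other objects, but I did not re-measure their positions at the end.

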